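# Half-open the vacuum plate's valve

## Robot

A 6-joint arm with a two-finger parallel gripper is mounted at the origin on the work surface. World frame = base frame: x ahead of the robot, y to its left, z up, the work surface at z = 0. Lengths are in m, angles in rad, forces in N, time in s.
With the tool pointing down it reaches from about 0.375 to 0.975 m from the base axis. Payload 3.8 kg.
Tool frame: the origin (TCP) lies at the very end of the fingers, on their centre line; the grasp point (between the pads) lies 19 mm behind it; z points along the fingers, y is the direction in which the jaws open and shut (so a half turn about z gives the same grasp; the last joint's range is limited). The gripper opens to 85 mm and grips with 20 to 120 N. Pads are 22 mm wide; open, the fingers measure 114 mm over their backs; the gripper's body (76 mm by 85 mm) begins 54 mm behind the grasp point. The pads swing forward as they close: fully open they stand 13 mm farther back than shut.
Start: joints at [-1.379, 0.264, 1.604, -0, 1.274, -0.037], TCP at [0.153, -0.657, 0.231] pointing down, gripper open.
Joint ranges: [-2.63, 2.63], [-0.94, 2.18], [0.31, 2.57], [-1.31, 4.45], [0, 2.66], [-2.55, 2.55]. Speed limits (rad/s): [2.57, 2.57, 3.14, 3.14, 3.14, 3.14].

## Interface

Orientations are given as a rotation vector (axis times angle).
In Python, from workcell import bot, viewer, finish_job gives the robot as it stands.
- The arm moves only by the tool servo_tool, never from a script. Its argument "plan" is a list that holds one entry, the list of rows, each a list of 6 numbers: the shift along the tool's x, y, z in cm, then the turn, a rotation vector about the tool's x, y, z in degrees. A call has 1 to 20 rows; each row is the pose to reach, as a shift and turn from the pose measured when the call began, along the tool's axes at that moment; what a row does not reach only later rows make up. A row lasts 1/12 s, in which the tool goes at most 41.7 mm and 7.16 degrees, less where a joint would pass 70% of its speed; a pose out of reach is approached as far as the arm can. A call with a gripper value outside its range is refused whole. "claw" is the finger opening in cm, from 0 to 8.54, set as the call begins (left out, the last holds). The fingers move at their own pace and stop on an object; "grip_force" is the grip in N (left out, the last holds). Time passes only in rows, so rows that repeat a pose let the fingers close. It gives the time, the measured TCP pose, the force and the opening at its end, in the units of the state.
- bot.read_state(): the state, without advancing time (a new reading comes with each control period).
- viewer.read_camera(name): name is "scene" or "top" or "wrist"; returns a dict with "color" (420x560x3 uint8, red, green, blue), "fx", "fy", "cx", "cy" (pixels), "eye" and "rotation" of the camera in the world; the wrist camera has in their place "T_tool_cam" (4x4, takes a point from camera to tool coordinates, whose origin is the TCP and whose axes are the flange's). Camera axes: x right, y down, z forward; pixel columns grow to the right and rows downward; lengths in m; the calibration is good to about 2 mm. A picture is of the moment at which its call begins: read the wrist's pose just before it. There is no depth.
- finish_job(): hands the job in, once; it reports no verdict.
The state is a dict: "time": time; "q": joint angles; "joint_vel": joint speeds; "joint_torque": joint torques, N m; "tool_pos": TCP position; "tcp_rot": TCP orientation; "wrist_force": force on the tool from outside, world axes, zero at the start; "torque": the same for the moment, N m; "width": opening from 0.0 (shut) to 1.0 (fully open).
Only numpy, scipy, OpenCV 4.12 (cv2) and the standard library are available. Lean on these libraries where they do the work, as an engineer would, in place of code of your own. Each camera call takes 0.05 s, during which the arm holds its last target.

## Task

A thin ukulele top is lying on the vacuum plate and should be sucked down only lightly. Set the lever valve on the vacuum plate's own pipe to half open, its lever halfway (45 degrees) between straight across the pipe (shut) and straight along the pipe (fully open), and let go of it. Leave the identical lever valve on the pipe of the water trap with the clear bowl as it is.

Things in the scene. Friction and masses are not known exactly. Their poses are not given: they have to be found in the camera images.
- plate_valve (a joint): Opening of the vacuum plate's ball valve, rad: 0 shut (lever across the pipe), 1.571 fully open (lever along the pipe, pointing away from the plate), a stop at each end; half open 0.785. Grows counter-clockwise seen from above, about an upright stem. Starts 0 to 0.4. Even friction, about 2.5 N at the grip; stays where left. Valve, pipe and plate are fixed to the bench.
- plate_valve_axis (a point): Point on the upright axis of the plate valve's stem, 90 mm above the bench. Its axes turn with the lever: y out along the lever to its free end, z up. The nut rises 8 mm above it. The brass valve's pipe runs to an aluminium plate, 250 x 180 mm, with a figure-of-eight wooden ukulele top on it (top 52 mm above the bench).
- plate_valve_grip (a point): Middle of the grey sleeve on the plate valve's lever, 75 mm out from the stem's axis, 90 mm above the bench. The sleeve is 14 mm wide, 18 mm tall, 72 mm long (38 to 110 mm from the axis); pinch it across its width from above. Axes as for the stem point. Within 150 mm of the stem nothing but the valve stands over 60 mm high.
- trap_valve_grip (a point): Middle of the same grey sleeve on the other, identical lever valve, which must stay as it is: its pipe leads to an upright water trap with a clear bowl, 64 mm wide, 164 mm tall. Its lever may stand anywhere from shut to open. 90 mm above the bench, at least 120 mm from the plate valve's sleeve. Axes: y out along its lever, z up.

How it is judged:
By the outcome, as a careful person would: the job done as asked, in the order asked, and still so for the second after the job is handed in, with the robot touching nothing.
It also fails if it takes over 29 s, if anything falls off the work surface, if the arm or the gripper's body presses on something with over 40 N, if the wrist force passes 120 N, or if a joint passes its speed limit or range.

## Working session

There is one attempt and no reset: what is moved stays moved. The work goes in short steps, Python scripts to look and compute and a tool call to move; the robot and the scene stay as the last step left them, time stands still between calls to the robot, and variables do not carry over. Pictures are saved under pics/ and viewed, and the job is handed in when it is done.

Besides the shell and the picture viewer there is one more tool, called by a JSON object that holds its "name" and its "arguments", one argument or row to a line. servo_tool: Moves the arm, as the interface text tells. Its arguments: {"type":"object","properties":{"plan":{"type":"array"},"claw":{"type":"number"},"grip_force":{"type":"number"}},"required":["plan"]}

```bash
mkdir -p pics
python3 - <<'E'
from workcell import bot, viewer
import cv2,pickle
s=bot.read_state();print(s)
d={}
for n in("scene","top","wrist"):
    c=viewer.read_camera(n);d[n]=c
    cv2.imwrite(f"pics/{n}0.png",c["color"][:,:,::-1])
    print(n,{k:v for k,v in c.items() if k!="color"})
pickle.dump((s,d),open("d0.pkl","wb"))
E
```

```text
{'time': 0.0, 'q': array([-1.37888295e+00,  2.64755789e-01,  1.60540174e+00,  8.00867145e-06,
        1.27371169e+00, -3.68996702e-02]), 'joint_vel': array([-0.00022888,  0.00042832, -0.00089941, -0.00029624, -0.00120004,
       -0.00095539]), 'joint_torque': array([ 2.06096003e-03, -5.15115523e+01, -3.67311645e+01,  1.40962070e-04,
        1.29536324e-02,  1.32784945e-05]), 'tool_pos': array([ 0.15296263, -0.65667079,  0.22994529]), 'tcp_rot': array([-3.11880007e+00, -3.58372306e-01,  2.64708899e-04]), 'wrist_force': array([-0.36173203,  0.2200561 , -0.36551751]), 'torque': array([ 0.03539026,  0.01539994, -0.0504563 ]), 'width': 1.0017217825169709}
scene {'fx': 527.8647655280363, 'fy': 527.8647655280363, 'cx': 273.7591027109513, 'cy': 199.3486393966329, 'eye': array([0.97607862, 0.51323288, 0.79847711]), 'rotation': array([-0.96051972, -2.49110567,  1.00783002])}
top {'fx': 408.0292814330322, 'fy': 408.0292814330322, 'cx': 279.9469098413617, 'cy': 211.2010099135075, 'eye': array([0.49891993, 0.02456607, 0.95165338]), 'rotation': array([-2.22524489,  2.17539998, -0.03700363])}
wrist {'fx': 344.3905928064589, 'fy': 344.3905928064589, 'cx': 276.4674633873324, 'cy': 207.6854425019234, 'T_tool_cam': array([[ 1.12910915e-03, -9.48703589e-01, -3.16164869e-01,
         8.07313868e-02],
       [ 9.99998922e-01,  7.74306307e-04,  1.24783236e-03,
        -2.06676842e-04],
       [-9.39014588e-04, -3.16165937e-01,  9.48703441e-01,
        -1.41975456e-01],
       [ 0.00000000e+00,  0.00000000e+00,  0.00000000e+00,
         1.00000000e+00]])}
```

View pics/top0.png

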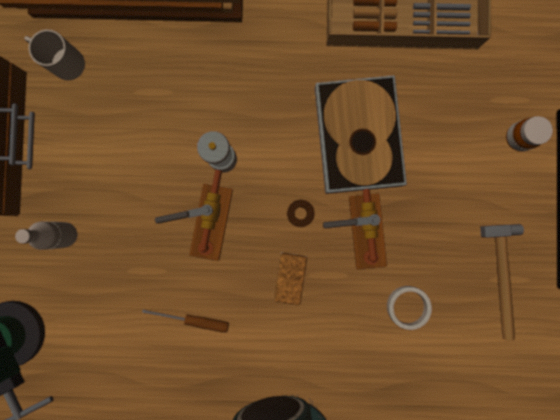

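View pics/scene0.png

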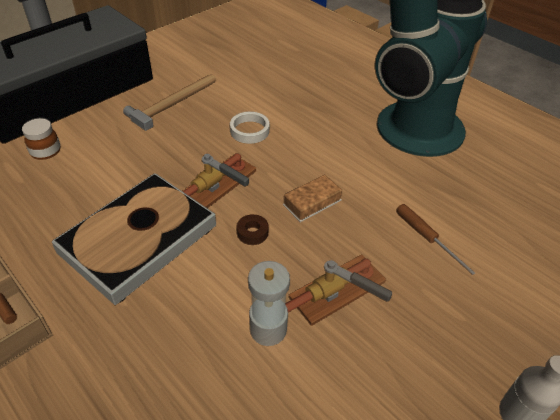

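Run:
```python
import pickle,cv2
s,d=pickle.load(open("d0.pkl","rb"))
im=d["top"]["color"][180:280,300:420,::-1]
cv2.imwrite("pics/topz.png",cv2.resize(im,None,fx=6,fy=6,interpolation=cv2.INTER_CUBIC))
im=d["scene"]["color"][140:220,170:260,::-1]
cv2.imwrite("pics/scz.png",cv2.resize(im,None,fx=6,fy=6,interpolation=cv2.INTER_CUBIC))
```

```text
(no output)
```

View pics/topz.png

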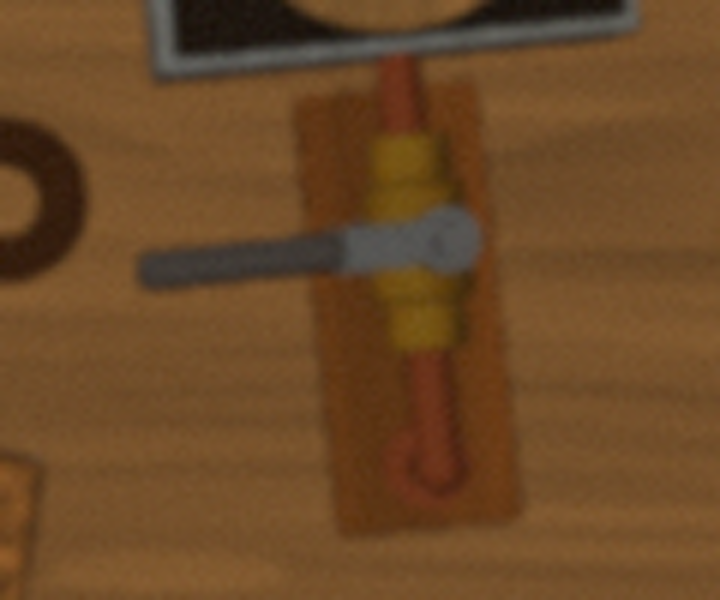

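View pics/scz.png

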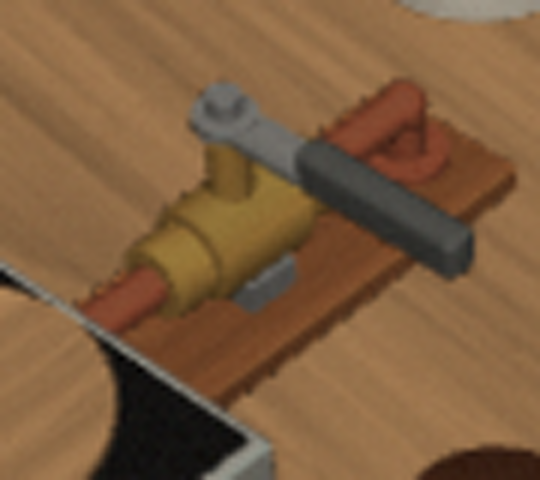

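```bash
cat > h.py <<'E'
import numpy as np,cv2
from scipy.spatial.transform import Rotation as R
def cast(c,uv,z,T=None):
    uv=np.atleast_2d(np.array(uv,float))
    if T is None: Rm=R.from_rotvec(c["rotation"]).as_matrix();e=c["eye"]
    else: Rm,e=T[:3,:3],T[:3,3]
    r=np.c_[(uv[:,0]-c["cx"])/c["fx"],(uv[:,1]-c["cy"])/c["fy"],np.ones(len(uv))]@Rm.T
    return e+r*((z-e[2])/r[:,2])[:,None]
def wristT(s,c):
    T=np.eye(4);T[:3,:3]=R.from_rotvec(s["tcp_rot"]).as_matrix();T[:3,3]=s["tool_pos"]
    return T@c["T_tool_cam"]
def ang(a,b): return np.degrees(np.arctan2(b[1]-a[1],b[0]-a[0]))
E
python3 - <<'E'
import pickle
from h import *
s,d=pickle.load(open("d0.pkl","rb"));c=d["top"]
z=lambda p:np.array(p)/6+[300-.4,180-.4]
f=lambda ps,h:cast(c,[z(p) for p in ps],h)
im=c["color"].astype(int)
m=((im.max(2)-im.min(2)<22)&(im.max(2)>55)&(im.max(2)<200)).astype(np.uint8); m[:,:315]=0;m[:200]=0;m[240:]=0;m[:,390:]=0
n,l,st,ce=cv2.connectedComponentsWithStats(m);k=1+st[1:,4].argmax();print(st[k])
ys,xs=np.nonzero(l==k)
print(im[224,326:382:3])
P=cast(c,np.c_[xs,ys],0.095)
print(cv2.minAreaRect(P[:,:2].astype(np.float32)*1000))
sl=f([(140,270),(343,253)],.099);print("sleeve",sl,ang(*sl))
print("nut",f([(440,240)],.095))
for e in ([(297,97),(340,530)],[(475,80),(518,515)]):
    q=f(e,.01);print("board",q,ang(*q))
q=f([(400,60),(440,470)],.05);print("pipe",q,ang(*q))
P=cast(c,[(317,81),(394,76),(404,186),(327,192)],.05);print("plate",P,ang(P[0],P[3]),ang(P[1],P[2]),ang(P[0],P[1]),ang(P[3],P[2]), np.linalg.norm(P[0]-P[3]))
t=cast(c,[(190,213)],.09);print("trap?",cast(c,[(158,220),(190,213),(209,210)],.095))
E
```

```text
[324 215  56  12 323]
[[ 67  60  55]
 [ 67  62  56]
 [ 66  58  53]
 [ 63  58  51]
 [ 63  58  54]
 [ 64  57  53]
 [ 58  53  49]
 [ 60  52  47]
 [ 59  51  45]
 [ 61  48  41]
 [ 64  56  50]
 [ 86  80  75]
 [ 89  81  68]
 [ 97  83  66]
 [104  85  58]
 [ 84  70  51]
 [ 84  77  71]
 [ 80  71  62]
 [105  58  22]]
((514.8517456054688, -121.94149780273438), (19.33699607849121, 115.9439468383789), 3.963359832763672)
sleeve [[ 0.50502545 -0.06201219  0.099     ]
 [ 0.51253946 -0.13249209  0.099     ]] -83.91455922051482
nut [[ 0.51791509 -0.16703859  0.095     ]]
board [[ 0.57363292 -0.13024266  0.01      ]
 [ 0.40797996 -0.14939542  0.01      ]] -173.404756822739
board [[ 0.58173331 -0.19864719  0.01      ]
 [ 0.41526395 -0.21735215  0.01      ]] -173.58897644030492
pipe [[ 0.58499316 -0.16141934  0.05      ]
 [ 0.43458803 -0.1782962   0.05      ]] -173.59766015290083
plate [[ 0.82616368 -0.04769787  0.05      ]
 [ 0.84118048 -0.21963806  0.05      ]
 [ 0.59485432 -0.24476307  0.05      ]
 [ 0.57771906 -0.07463415  0.05      ]] -173.81217992951127 -174.17603329370786 -85.00860135934042 -84.24860774073197 0.24990055681808038
trap? [[0.50684901 0.28415864 0.095     ]
 [0.52308218 0.21732973 0.095     ]
 [0.53029391 0.17755569 0.095     ]]
```

{"name": "servo_tool", "arguments": {
  "plan": [
    [[47.4,-46.5,3,0,0,-83],[47.4,-46.5,3,0,0,-83],[47.4,-46.5,3,0,0,-83],[47.4,-46.5,3,0,0,-83],[47.4,-46.5,3,0,0,-83],[47.4,-46.5,3,0,0,-83],[47.4,-46.5,3,0,0,-83],[47.4,-46.5,3,0,0,-83],[47.4,-46.5,3,0,0,-83],[47.4,-46.5,3,0,0,-83],[47.4,-46.5,3,0,0,-83],[47.4,-46.5,3,0,0,-83],[47.4,-46.5,3,0,0,-83],[47.4,-46.5,3,0,0,-83],[47.4,-46.5,3,0,0,-83],[47.4,-46.5,3,0,0,-83],[47.4,-46.5,3,0,0,-83],[47.4,-46.5,3,0,0,-83],[47.4,-46.5,3,0,0,-83],[47.4,-46.5,3,0,0,-83]]
  ],
  "claw": 5
}}

```text
time: 1.82
tool_pos: [0.5085, -0.0973, 0.2009]
tcp_rot: [-2.1, -2.334, -0.001]
wrist_force: [0.6, -0.4, 0.1]
width: 0.583
```

Run:
```python
from workcell import bot, viewer
import pickle
from h import *
s=bot.read_state();c=viewer.read_camera("wrist")
print(s["time"],s["q"],s["tool_pos"],s["tcp_rot"],s["joint_vel"].max())
cv2.imwrite("pics/wrist1.png",c["color"][:,:,::-1])
pickle.dump((s,c),open("d1.pkl","wb"))
```

```text
1.8167 [-2.38006358e-01 -1.20510523e-02  1.97021494e+00  1.22563491e-03
  1.18478947e+00 -3.44083680e-01] [ 0.50846372 -0.09732714  0.20088373] [-2.09992910e+00 -2.33430823e+00 -5.55175877e-04] 0.004227215382001914
```

View pics/wrist1.png

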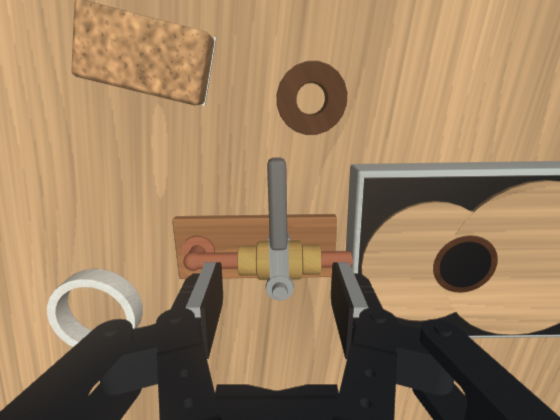

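Run:
```python
import pickle
from h import *
s,c=pickle.load(open("d1.pkl","rb"));T=wristT(s,c)
g=c["color"][140:310,165:365,::-1]
cv2.imwrite("pics/w1z.png",cv2.resize(g,None,fx=3.5,fy=3.5,interpolation=cv2.INTER_CUBIC))
f=lambda ps,h:cast(c,ps,h,T)
q=f([(277,164),(277.5,246)],.099);print("sleeve",q,ang(q[1],q[0]),np.linalg.norm(q[0]-q[1]))
q=f([(280,290)],.098);print("nut",q)
q=f([(174,217.5),(336,215)],.01);print("board",q,ang(q[1],q[0]))
q=f([(205,261),(350,259)],.05);print("pipe",q,ang(q[1],q[0]))
```

```text
sleeve [[ 0.50479541 -0.06450173  0.099     ]
 [ 0.51205938 -0.1283613   0.099     ]] 96.48945206031799 0.06427137720591593
nut [[ 0.51834746 -0.1675726   0.098     ]]
board [[ 0.4072763  -0.14859285  0.01      ]
 [ 0.57253574 -0.12806777  0.01      ]] -172.92017086675057
pipe [[ 0.44809198 -0.1735486   0.05      ]
 [ 0.58396927 -0.15679731  0.05      ]] -172.97189334467737
```

View pics/w1z.png

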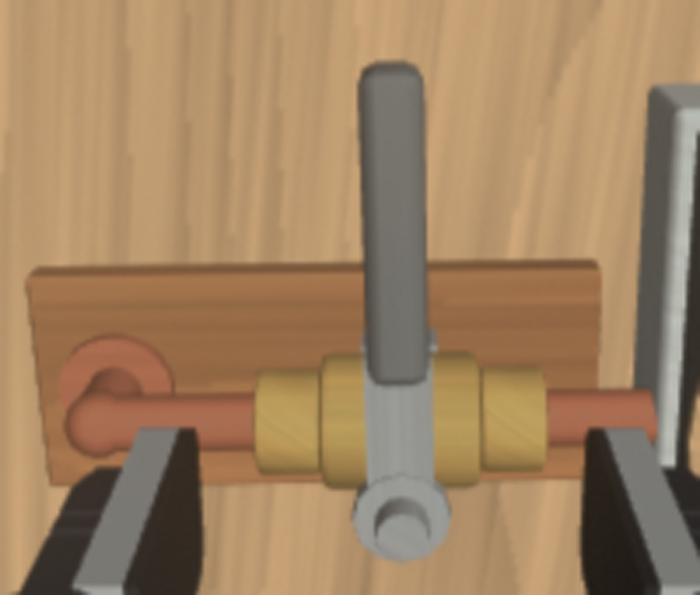

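Run:
```python
import pickle
from h import *
s,c=pickle.load(open("d1.pkl","rb"));T=wristT(s,c)
f=lambda ps,h:cast(c,ps,h,T)
o=np.array([165-.36,140-.36])
w=lambda ps,h:f([np.array(p)/3.5+o for p in ps],h)
q=w([(391,70),(398,378)],.099);print("sleeve",q,ang(q[1],q[0]),np.linalg.norm(q[0]-q[1]),q.mean(0))
n=w([(403,532)],.098);print("nut",n,ang(n[0],q[0]),np.linalg.norm(n[0]-q[0]))
q=w([(30,270),(598,263)],.01);print("board",ang(q[1],q[0]))
q=w([(50,485),(600,477)],.01);print("board",ang(q[1],q[0]))
q=w([(120,422),(655,416)],.05);print("pipe",ang(q[1],q[0]))
q=w([(255,373),(545,369)],.06);print("br",ang(q[1],q[0]))
q=w([(255,472),(545,466)],.06);print("br",ang(q[1],q[0]))
R0=R.from_rotvec(s["tcp_rot"]).as_matrix();print("toolx",ang([0,0],R0[:,0]))
```

```text
sleeve [[ 0.50400073 -0.06142373  0.099     ]
 [ 0.51286861 -0.12967545  0.099     ]] 97.40290970808219 0.06882540159565913 [ 0.50843467 -0.09554959  0.099     ]
nut [[ 0.51833942 -0.16911339  0.098     ]] 97.58422283800367 0.10864464899185779
board -173.10967160146237
board -172.90382867495876
pipe -173.13643912691364
br -172.98796747426175
br -172.51161698822392
toolx 96.05126062586625
```

{"name": "servo_tool", "arguments": {
  "plan": [
    [[0.3,0,4,0,0,-1],[0.3,0,8,0,0,-1],[0.3,0,11,0,0,-1],[0.3,0,13,0,0,-1],[0.3,0,13,0,0,-1],[0.3,0,13,0,0,-1]]
  ]
}}

```text
time: 2.37
tool_pos: [0.5065, -0.0954, 0.0701]
tcp_rot: [-2.081, -2.348, 0.001]
wrist_force: [0.4, 0.5, 0.6]
width: 0.586
```

{"name": "servo_tool", "arguments": {
  "plan": [
    [[0,0,0,0,0,0],[0,0,0,0,0,0],[0,0,0,0,0,0],[0,0,0,0,0,0],[0,0,0,0,0,0],[0,0,0,0,0,0],[0,0,0,0,0,0],[0,0,0,0,0,0]]
  ],
  "claw": 0,
  "grip_force": 25
}}

```text
time: 3.03
tool_pos: [0.5086, -0.0961, 0.0722]
tcp_rot: [2.083, 2.351, 0.001]
wrist_force: [0.4, -1.6, 6.5]
width: 0.162
```

Run:
```python
from workcell import bot, viewer
from h import *
s=bot.read_state();c=viewer.read_camera("wrist")
R0=R.from_rotvec(s["tcp_rot"]).as_matrix()
print(s["time"],s["q"],s["tool_pos"],R0,ang([0,0],R0[:,0]),s["wrist_force"],s["torque"],s["width"]*85.4)
cv2.imwrite("pics/wrist2.png",c["color"][:,:,::-1])
# arc in tool axes about axis point
ax=np.array([.518,-.1685])
p=s["tool_pos"][:2]
print("radius",np.linalg.norm(p-ax),"dir",ang(ax,p))
for a in (5,10,15,20,25,30,35,40,44,45,46):
    r=R.from_euler("z",a,degrees=True).as_matrix()[:2,:2]
    d=ax+r@(p-ax)-p
    print(a,np.round(100*(R0[:2,:].T@d),2))
```

```text
3.0333 [-2.35165953e-01  1.25279060e-01  2.08688036e+00  6.72647772e-04
  9.28992487e-01 -3.56471144e-01] [ 0.50859224 -0.09606089  0.07221488] [[-1.20608400e-01  9.92700008e-01  5.54266224e-04]
 [ 9.92700101e-01  1.20608176e-01  4.21250579e-04]
 [ 3.51326415e-04  6.01026495e-04 -9.99999758e-01]] 96.9272167731796 [ 0.41430503 -1.63777323  6.48441309] [-0.25500305 -0.12927023  0.19915378] 13.79470225766394
radius 0.07304745814752585 dir 97.39965563136532
5 [-0.03 -0.64 -0.  ]
10 [-0.12 -1.27 -0.  ]
15 [-0.26 -1.89 -0.  ]
20 [-0.46 -2.49 -0.  ]
25 [-0.71 -3.08 -0.  ]
30 [-1.01 -3.64 -0.  ]
35 [-1.36 -4.18 -0.  ]
40 [-1.75 -4.68 -0.  ]
44 [-2.09 -5.06 -0.  ]
45 [-2.18 -5.15 -0.  ]
46 [-2.27 -5.24 -0.  ]
```

View pics/wrist2.png

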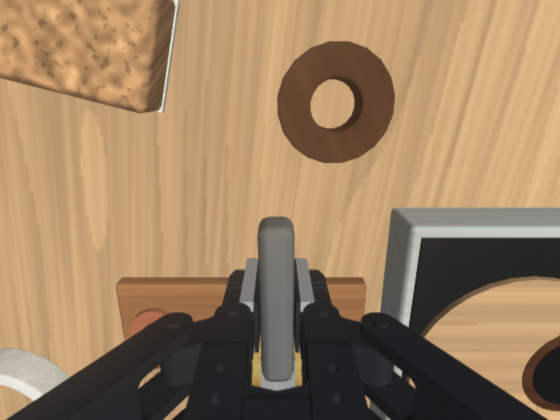

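{"name": "servo_tool", "arguments": {
  "plan": [
    [[-0.03,-0.64,0,0,0,-5],[-0.12,-1.27,0,0,0,-10],[-0.26,-1.89,0,0,0,-15],[-0.46,-2.49,0,0,0,-20],[-0.71,-3.08,0,0,0,-25],[-1.01,-3.64,0,0,0,-30],[-1.36,-4.18,0,0,0,-35],[-1.75,-4.68,0,0,0,-40],[-2.16,-5.13,0,0,0,-44.8],[-2.16,-5.13,0,0,0,-44.8],[-2.16,-5.13,0,0,0,-44.8],[-2.16,-5.13,0,0,0,-44.8]]
  ]
}}

```text
time: 4.08
tool_pos: [0.4595, -0.1238, 0.0723]
tcp_rot: [-1.033, -2.966, 0.001]
wrist_force: [-5.2, -4.9, 4.5]
width: 0.162
```

Run:
```python
from workcell import bot, viewer
from h import *
s=bot.read_state();c=viewer.read_camera("wrist");t=viewer.read_camera("top")
R0=R.from_rotvec(s["tcp_rot"]).as_matrix()
print(s["time"],s["tool_pos"],ang([0,0],R0[:,0]),s["wrist_force"],s["torque"],s["width"]*85.4)
p=s["tool_pos"][:2];ax=np.array([.518,-.1685]);print(np.linalg.norm(p-ax),ang(ax,p))
cv2.imwrite("pics/wrist3.png",c["color"][:,:,::-1])
```

```text
4.0833 [ 0.45948332 -0.12384166  0.07228904] 141.6087043915268 [-5.19687975 -4.88140679  4.46277691] [-0.51773911  0.7314209  -0.24750353] 13.832291625078435
0.07361093205910761 142.6501106365298
```

View pics/wrist3.png

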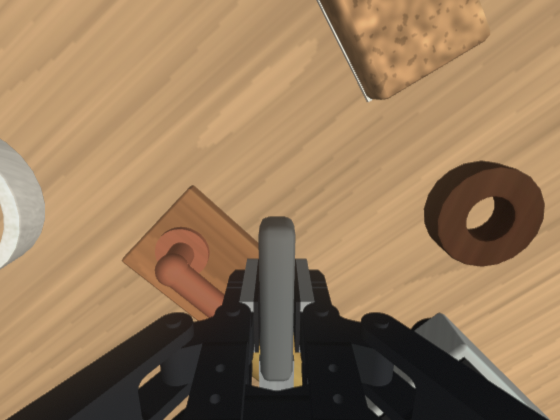

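{"name": "servo_tool", "arguments": {
  "plan": [
    [[0,0,0,0,0,0],[0,0,0,0,0,0],[0,0,0,0,0,0],[0,0,0,0,0,0],[0,0,0,0,0,0],[0,0,0,0,0,0],[0,0,-3,0,0,0],[0,0,-7,0,0,0],[0,0,-11,0,0,0],[0,0,-13,0,0,0],[0,0,-13,0,0,0],[0,0,-13,0,0,0]]
  ],
  "claw": 5
}}

```text
time: 5.18
tool_pos: [0.4609, -0.1242, 0.2041]
tcp_rot: [1.032, 2.964, -0.001]
wrist_force: [-0.4, 0.1, -0.8]
width: 0.583
```

Run:
```python
from workcell import bot, viewer
import pickle
from h import *
s=bot.read_state();c=viewer.read_camera("wrist");t=viewer.read_camera("top")
pickle.dump((s,c,t),open("d4.pkl","wb"))
R0=R.from_rotvec(s["tcp_rot"]).as_matrix()
print(s["time"],s["tool_pos"],ang([0,0],R0[:,0]),s["wrist_force"])
cv2.imwrite("pics/wrist4.png",c["color"][:,:,::-1])
cv2.imwrite("pics/w4z.png",cv2.resize(c["color"][140:310,165:365,::-1],None,fx=3.5,fy=3.5,interpolation=cv2.INTER_CUBIC))
```

```text
5.1833 [ 0.46094253 -0.1241545   0.20410827] 141.62394325003896 [-0.43336673  0.05487427 -0.77771582]
```

View pics/wrist4.png

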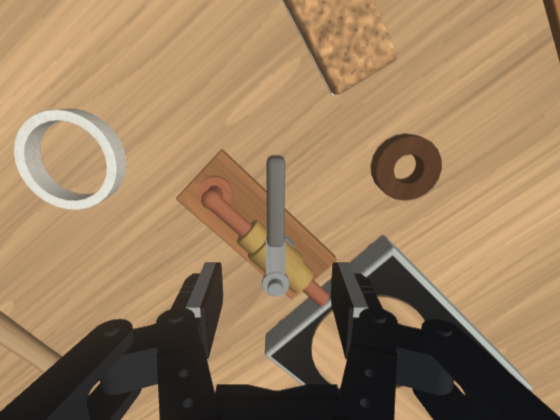

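View pics/w4z.png

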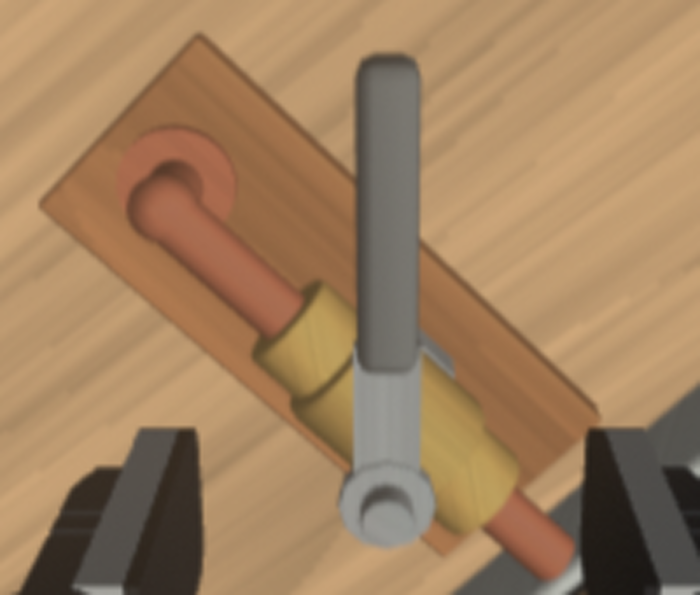

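Run:
```python
import pickle
from h import *
s,c,t=pickle.load(open("d4.pkl","rb"));T=wristT(s,c)
o=np.array([165-.36,140-.36])
w=lambda ps,h:cast(c,[np.array(p)/3.5+o for p in ps],h,T)
q=w([(388,62),(387,368)],.099);a=ang(q[1],q[0]);print("sleeve",a,np.linalg.norm(q[0]-q[1]))
n=w([(388,515)],.098);print("nut",n,ang(n[0],q[0]),np.linalg.norm(n[0]-q[0]))
for nm,l,h in(("b1",[(200,35),(600,413)],.01),("b2",[(40,203),(445,555)],.01),("end",[(200,35),(40,203)],.01),("pipe",[(160,205),(558,565)],.05)):
    q=w(l,h);print(nm,ang(q[1],q[0])%360,np.linalg.norm(q[0]-q[1]))
# top view trap comparison
s0,d=pickle.load(open("d0.pkl","rb"))
df=np.abs(d["top"]["color"].astype(int)-t["color"]).max(2)[150:265,145:250]
print("trap region diff",df.max(),(df>40).sum())
```

```text
sleeve 141.45111074323566 0.0689916393197652
nut [[ 0.51523924 -0.16843219  0.098     ]] 141.6357014069942 0.10729241321464576
b1 186.95466716123286 0.16570949953297825
b2 186.93085950481816 0.16842411294681833
end 96.56065609870825 0.06922546393044401
pipe 186.58895775936105 0.15137367431964055
trap region diff 19 0
```

```bash
python3 -c "
from workcell import finish_job
print(finish_job())"
```

```text
the job is handed in; nothing more can be done
None
```

I set the plate valve to about half open, let go of it, raised the gripper clear and handed the job in at about 5.3 s. I pinched the lever's sleeve at 25 N and swung it about 45° counter-clockwise around the stem.

- **Lever angle:** In the last wrist picture, after release, the lever points at 141.5° and the pipe at 186.6–187.0°. That puts the valve about 45° open. My readings of the same lines from different cameras differed by about 1°, so I trust the angle to about ±1–2°.
- **Stem position:** The stem's nut measured about 3 mm differently in the before and after wrist views. The small sideways force while holding the lever, about 7 N, suggests the swing was centred well enough.
- **Trap valve:** It looks unchanged when I compare the top camera's pictures from before and after.
- **Forces:** The readings I took stayed under about 9 N. After release the force on the tool was back near zero, with the gripper well above the valve.

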